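# Tip an upended vial tray down and push it home

## Task

The empty black vial tray stands on its end in the grey carrier. Tip it over by pushing so that it lies flat between the carrier's rails with its holes up, then push it along the rails until its leading end is flush against the end stop. Only push: do not pick the tray up, and leave everything else on the bench undisturbed.

Things in the scene. Friction and masses are not known exactly. Their poses are not given: they have to be found in the camera images.
- tray: Empty tray, black block 130 long, 84 wide, 42 mm thick, 175-350 g, standing on end on the carrier floor. Origin: centre of the end it stands on. z along its length (up at start), y its width, x its thickness. Face at x = -21 mm: 24 grey-ringed vial holes (flat to the touch); face at x = +21 mm: grey ribbed underside. Pushed to +x near the top it tips over its lower +x edge; pushed low it slides.
- tray_mid (a point): Centre of the tray block, 75 mm above the bench as it stands, 31 mm when it lies flat in the carrier. Past its balance point the tray falls by itself; lying with holes up, its x axis points down.
- tray_nose (a point): Centre of the tray's other 84 x 42 mm end (on top at the start, 130 mm from the origin along the tray's z); the leading end once the tray lies flat. Axes as the tray's.
- carrier: Grey carrier fixed to the bench, 280 x 104 mm. Origin: centre of its underside, on the bench; z up, x along the rails to the end stop. Floor 10 mm above the bench. Aluminium side rails 98 mm apart inside, flaring outwards above 16 mm, tops 30 mm above the bench and 125 mm apart outside. No wall at the other end, x = -140 mm.
- carrier_stop (a point): Middle of the end stop's inner face at floor level: carrier x = +130 mm. The stop is an upright plate 10 mm thick, top 34 mm above the bench. The tray starts with its x axis along the carrier's x within 2 degrees, its origin at carrier x = -80 to -55 mm, so once tipped it lies some 30 to 60 mm short of the stop.
- vial_a: Loose capped glass vial with a blue cap, 16 mm diameter, 46 mm high, standing on the bench beside the carrier; origin at the centre of its foot, z up. Leave alone.
- vial_b: Loose capped glass vial with a blue cap, 16 mm diameter, 46 mm high, standing on the bench beside the carrier; origin at the centre of its foot, z up. Leave alone.
- vial_c: Loose capped glass vial with a blue cap, 16 mm diameter, 46 mm high, standing on the bench beside the carrier; origin at the centre of its foot, z up. Leave alone.
- full_tray: A second, loose black tray lying flat on the bench, 130 x 84 x 42 mm, with blue-capped vials in it up to 68 mm high; origin at the centre of its underside, z up. Leave alone.
- beaker: Loose glass beaker, 70 mm across, 85 mm high, origin at the centre of its foot, z up. Leave alone.
- cap_tub: Loose open white tub with blue caps, 100 x 80 x 40 mm, origin at the centre of its underside, z up. Leave alone.
- solvent: Loose amber glass bottle with a white cap, 72 mm across, 150 mm high, origin at the centre of its foot, z up. Leave alone.
There are look-alikes about, which are no part of the job. What is shaped like the tray but red or yellow is not meant.

How it is judged:
On the way, in this order (a step that is already met when the one before it is completed fails the run):
1. the tray lies flat between the rails, holes up, not yet at the stop (angle between tray's own x axis and vertical above 3.04 rad and height (world z) of tray_mid below 0.037 m and y of tray_nose in the frame of carrier between -0.012 and 0.012 m and x of tray_nose in the frame of carrier below 0.118 m), for 0.2 s.
2. the tray's leading end is flush against the end stop (angle between tray's own x axis and vertical above 3.04 rad and height (world z) of tray_mid below 0.037 m and y of tray_nose in the frame of carrier between -0.012 and 0.012 m and x of tray_nose in the frame of carrier above 0.126 m), for 0.2 s.
At the end, for the whole second after the job is handed in: The tray lies flat in the carrier between the rails, holes up (within 0.1 rad of level), its leading end within 4 mm of the end stop, and at rest (all of step 2 and linear speed of tray below 0.01 m/s); the robot touches nothing.
It fails at once if the tray is lifted (while upright or tipping its centre rises more than about 17 mm above what tipping needs; once flat it rises 20 mm) (height (world z) of tray_mid above 0.095 m or (angle between tray's own x axis and vertical above 3 rad and height (world z) of tray_mid above 0.051 m)).
It fails at once if another thing on the bench is moved by more than 20 mm or tipped over (distance of any of vial_a, vial_b, vial_c, full_tray, beaker, cap_tub, solvent from where it was at the start of the episode above 0.02 m or angle between any of vial_a, vial_b, vial_c, full_tray, beaker, cap_tub, solvent's own z axis and vertical above 0.4 rad).
It also fails if it takes over 38 s, if anything falls off the work surface, if the arm or the gripper's body presses on something with over 40 N, if the wrist force passes 120 N, or if a joint passes its speed limit or range.

## Robot

A 6-joint arm with a two-finger parallel gripper is mounted at the origin on the work surface. World frame = base frame: x ahead of the robot, y to its left, z up, the work surface at z = 0. Lengths are in m, angles in rad, forces in N, time in s.
With the tool pointing down it reaches from about 0.375 to 0.9 m from the base axis. Payload 3.1 kg.
Tool frame: the origin (TCP) lies at the very end of the fingers, on their centre line; the grasp point (between the pads) lies 19 mm behind it (manip.pinch_z is the distance from the TCP to the grasp point, in m); z points along the fingers, y is the line along which they close (so a half turn about z gives the same grasp; the last joint's range is limited). The gripper opens to 85 mm and grips with 20 to 120 N. Pads are 22 mm wide; open, the fingers measure 114 mm over their backs; the gripper's body (76 mm by 85 mm) begins 54 mm behind the grasp point. The pads swing forward as they close: fully open they stand 13 mm farther back than shut.
Start: joints at [0.94, 0.527, 1.433, -0, 1.181, -0.178], TCP at [0.273, 0.562, 0.231] pointing down, gripper open.
Joint ranges: [-3.08, 3.08], [-0.75, 2.2], [0.22, 2.44], [-1.43, 4.57], [0, 2.65], [-2.85, 2.85]. Speed limits (rad/s): [2.79, 2.79, 3.14, 3.14, 3.14, 3.14].

## Interface

Orientations are given as a unit quaternion [x, y, z, w].
In Python, from station import manip gives the robot as it stands.
- The arm moves only by the tool servo_tool, never from a script. Its argument "commands" is one flat list of numbers, 7 for each row, row after row: the shift along the tool's x, y, z each as a share of 500 mm, from -1 to 1, then the turn, a rotation vector about the tool's x, y, z each as a share of 360 degrees, from -1 to 1, then the opening, from -1 (shut) to 1 (fully open). In form: [dx, dy, dz, rx, ry, rz, claw, dx, dy, dz, rx, ry, rz, claw, ...]. A call has 1 to 12 rows; each row shifts and turns the commanded pose from where the row before left it, along the tool's axes as they then stand; what a row does not reach is not made up. A row lasts 1/12 s, in which the tool goes at most 41.7 mm and 7.16 degrees, less where a joint would pass 70% of its speed; a pose out of reach is approached as far as the arm can. A call with a number of a shift or a turn outside -1 to 1 is refused whole. A call with a gripper value outside its range is refused whole. The fingers move at their own pace and stop on an object; "force" is the grip in N (left out, the last holds). Time passes only in rows, so rows that do not move let the fingers close. It gives the time, the measured TCP pose, the force, the opening and the grip force at its end, in the units of the state.
- manip.sense(): the state, without advancing time (a new reading comes with each control period).
- manip.snapshot(name): name is "scene" or "top" or "wrist"; returns a dict with "img" (400x640x3 uint8, red, green, blue), "mtx" (3x3 intrinsics, pixels), "world_to_cam" (4x4, takes a point from world to camera coordinates). Camera axes: x right, y up, looking along -z (the intrinsics and any distortion apply to the point x, -y, -z); pixel columns grow to the right and rows downward; lengths in m; the calibration is good to about 2 mm. A picture is of the moment at which its call begins. There is no depth.
- manip.sign_off(): hands the job in; it is judged then, once.
Trained networks look in a picture, given as the dict that the camera call returned (one of the last four; its "shot" number tells which), for a name from the list of things; names that differ only in an ending like _2 or _b are one class to them, and where a whole thing is asked for, a point or a joint stands for the part that bears it (a point fixed in the world has none). Each returns a list of dicts, best first, with "conf" (0 to 1); they miss things now and then, are a little off and sometimes report something else, mostly with a low value. They report only what shows in the picture. A call takes as long as a camera call. They do not tell look-alikes from the thing itself.
- manip.look_for(picture, query): "box" ([left, top, width, height] in pixels, round what is visible of it).
- manip.silhouettes(picture, query): "pixels" (400x640 bool, what is visible of it) and "box" ([left, top, width, height] in pixels, round what is visible of it).
The state is a dict: "t": time; "q": joint angles; "qd": joint speeds; "tau": joint torques, N m; "tcp_pos": TCP position; "tool_rot": TCP orientation; "force": force on the tool from outside, world axes, zero at the start; "ft_torque": the same for the moment, N m; "finger_gap": opening from 0.0 (shut) to 1.0 (fully open); "gripper_force": force on a finger pad.
Only numpy, scipy, OpenCV 4.12 (cv2) and the standard library are available. Lean on these libraries where they do the work, as an engineer would, in place of code of your own. Each camera call takes 0.05 s, during which the arm holds its last target. There are 200 camera calls.

## Working session

There is one attempt and no reset: what is moved stays moved. The work goes in short steps, Python scripts to look and compute and a tool call to move; the robot and the scene stay as the last step left them, time stands still between calls to the robot, and variables do not carry over. Pictures are saved under pics/ and viewed, at most 10 in all, crops included, and the job is handed in when it is done.

Besides the shell and the picture viewer there is one more tool, called after "Call:" as name(argument=value, ...), one argument or row to a line, values as JSON. servo_tool: Moves the arm, as the interface text tells. Its arguments: {"type":"object","properties":{"commands":{"type":"array"},"force":{"type":"number"}},"required":["commands"]}

```bash
mkdir -p pics; python3 - <<'E'
from station import manip
import cv2,numpy as np
s=manip.sense();print(s['t'],s['tcp_pos'],s['tool_rot'])
for n in("scene","top"):
    p=manip.snapshot(n);cv2.imwrite(f"pics/{n}0.png",p["img"][:,:,::-1])
    np.savez(f"{n}0.npz",**{k:p[k] for k in("img","mtx","world_to_cam")}); print(n,p.keys(),p["mtx"].tolist(),np.round(p["world_to_cam"],3).tolist())
    for q in("tray","carrier","vial_a","full_tray","beaker","cap_tub","solvent"):
        print(q,[(np.round(d["box"]).tolist(),round(d["conf"],2)) for d in manip.look_for(p,q)])
E
```

```text
0.0 [0.27296145 0.56142163 0.23031413] [ 2.24455863e-01  9.74483605e-01 -1.03718589e-03 -4.40356739e-04]
scene dict_keys(['img', 'mtx', 'world_to_cam', 'shot']) [[420.96647099150744, 0.0, 315.64836726387614], [0.0, 420.96647099150744, 194.4032129351244], [0.0, 0.0, 1.0]] [[0.674, 0.738, 0.014, -0.345], [-0.468, 0.413, 0.781, 0.179], [0.571, -0.533, 0.624, -1.4], [0.0, 0.0, 0.0, 1.0]]
tray [([356.0, 152.0, 33.0, 52.0], 0.91), ([228.0, 152.0, 42.0, 57.0], 0.86), ([291.0, 178.0, 34.0, 53.0], 0.65)]
carrier [([283.0, 197.0, 56.0, 90.0], 0.69)]
vial_a [([269.0, 249.0, 5.0, 20.0], 0.53), ([291.0, 178.0, 35.0, 47.0], 0.38)]
full_tray [([131.0, 250.0, 58.0, 71.0], 0.7), ([405.0, 124.0, 26.0, 36.0], 0.3), ([348.0, 254.0, 7.0, 16.0], 0.19)]
beaker [([405.0, 126.0, 28.0, 35.0], 0.79)]
cap_tub [([155.0, 299.0, 70.0, 66.0], 0.56)]
solvent [([437.0, 135.0, 28.0, 58.0], 0.83)]
top dict_keys(['img', 'mtx', 'world_to_cam', 'shot']) [[479.02244814619394, 0.0, 320.7514839868138], [0.0, 479.02244814619394, 201.8026001509144], [0.0, 0.0, 1.0]] [[-0.028, -1.0, -0.001, 0.01], [0.991, -0.028, 0.129, -0.537], [-0.129, 0.003, 0.992, -1.598], [0.0, 0.0, 0.0, 1.0]]
tray [([314.0, 190.0, 27.0, 31.0], 0.86), ([335.0, 248.0, 15.0, 25.0], 0.67), ([256.0, 185.0, 34.0, 22.0], 0.58)]
carrier [([299.0, 156.0, 79.0, 81.0], 0.91)]
vial_a []
full_tray [([423.0, 201.0, 33.0, 36.0], 0.67)]
beaker [([174.0, 207.0, 25.0, 20.0], 0.56)]
cap_tub [([425.0, 163.0, 30.0, 33.0], 0.97), ([300.0, 155.0, 77.0, 82.0], 0.19)]
solvent [([191.0, 155.0, 28.0, 28.0], 0.89)]
```

```bash
python3 - <<'E'
import cv2
a=cv2.imread("pics/scene0.png")[110:370,110:480];b=cv2.imread("pics/top0.png")[130:290,160:470]
a=cv2.resize(a,None,fx=2.15,fy=2.15,interpolation=3);b=cv2.resize(b,None,fx=2.58,fy=2.58,interpolation=3)
cv2.imwrite("pics/s1.png",a);cv2.imwrite("pics/t1.png",b)
E
```

```text
(no output)
```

View pics/s1.png

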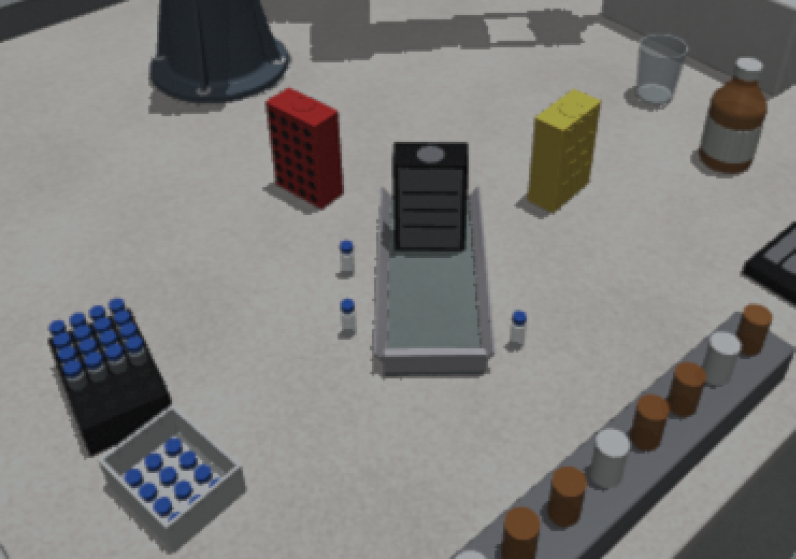

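View pics/t1.png

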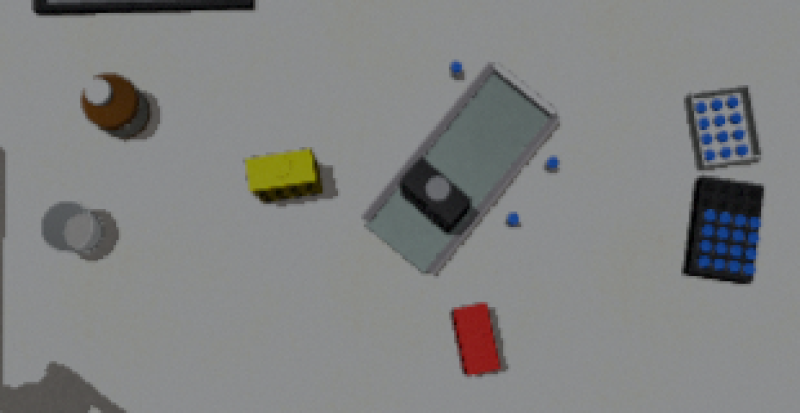

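The pictures show three tray-shaped things standing on end, given here in full-image pixels:
- **Red:** top (344,261), scene (252,180).
- **Yellow:** top (269,197), scene (372,178).
- **Black:** top (329,204), scene (310,201). It stands in the grey carrier, with its ribbed face towards the stop.

The black one fits the description. The stop plate is at top (364,165). Next I'll fit the poses and confirm with a crop.

```bash
cat > h.py <<'E'
import numpy as np,cv2
from scipy.spatial.transform import Rotation as R
from scipy.optimize import minimize
def proj(p,P):
    c=np.c_[P,np.ones(len(P))]@p["world_to_cam"].T
    u=np.c_[c[:,0],-c[:,1],-c[:,2]]@p["mtx"].T
    return u[:,:2]/u[:,2:]
def back(p,uv,z):
    uv=np.atleast_2d(uv).astype(float);M=p["world_to_cam"];d=np.c_[uv,np.ones(len(uv))]@np.linalg.inv(p["mtx"]).T
    d=d*[1,-1,-1]@M[:3,:3];o=-M[:3,:3].T@M[:3,3]
    return o+d*((z-o[2])/d[:,2])[:,None]
def pose(P,x,y,a):
    c,s=np.cos(a),np.sin(a);return np.array(P)@np.array([[c,s,0],[-s,c,0],[0,0,1]])+[x,y,0]
def iou(p,m,P):
    k=8;im=np.zeros((400*4,640*4),np.uint8);h=cv2.convexHull(np.round((proj(p,P)+.5)*4).astype(np.int32))
    cv2.fillConvexPoly(im,h,1);im=cv2.resize(im*255,(640,400),interpolation=cv2.INTER_AREA)/255.
    return np.minimum(im,m).sum()/np.maximum(im,m).sum()
def fit(vs,P,x0):
    f=lambda v:-sum(iou(p,m,pose(P,*v)) for p,m in vs)
    return minimize(f,x0,method="Nelder-Mead",options=dict(initial_simplex=np.array(x0)+np.array([[0,0,0],[.015,0,0],[0,.015,0],[0,0,.1]]),xatol=1e-4,fatol=1e-5))
def box(xs,ys,zs): return [(x,y,z) for x in xs for y in ys for z in zs]
CAR=box((-.14,.14),(-.052,.052),(0,))+box((-.14,.13),(-.0625,.0625),(.03,))+box((.13,.14),(-.052,.052),(.034,))
TR=box((-.021,.021),(-.042,.042),(.01,.14))
E
python3 - <<'E'
from h import *
from station import manip
ps={n:manip.snapshot(n) for n in("top","scene")}
def sil(n,q,uv):
    for d in manip.silhouettes(ps[n],q):
        b=d["box"]
        if b[0]-3<uv[0]<b[0]+b[2]+3 and b[1]-3<uv[1]<b[1]+b[3]+3: return d["pixels"].astype(float)
T,S=ps["top"],ps["scene"]
c=lambda u,v:(u/2.58+160,v/2.58+130)
k=back(T,[c(365,220),c(432,273),c(493,65),c(558,113)],.03);print(np.round(k,3).tolist())
d=k[2:].mean(0)-k[:2].mean(0);x0=[*k.mean(0)[:2],np.arctan2(d[1],d[0])];print(x0)
mt=[(ps[n],sil(n,"tray",u)) for n,u in(("top",(329,204)),("scene",(310,201)))]
mc=[(ps[n],sil(n,"carrier",u)) for n,u in(("top",(345,185)),("scene",(310,240)))]
mt=[v for v in mt if v[1] is not None];mc=[v for v in mc if v[1] is not None];print(len(mt),len(mc))
mc=[(p,np.maximum(m,mt[i][1])) if False else (p,m) for i,(p,m) in enumerate(mc)]
r=fit(mc[:1],CAR,x0);print("carrier top only",r.x,r.fun)
t0=back(T,[(329,204)],.14)[0]
r2=fit(mt,TR,[t0[0],t0[1],x0[2]]);print("tray",r2.x,r2.fun)
for nm,q in(("vial",(456,68)),("vial",(552,163)),("vial",(512,219))):print(nm,back(T,[c(*q)],.046)[0].round(3))
print("yellow",back(T,[c(265,160),c(318,165)],.13).round(3),"red",back(T,[c(470,310)],.13).round(3))
for x in(x0,r.x):
    e=np.array([np.cos(x[2]),np.sin(x[2])]);v=r2.x[:2]-x[:2];print("tray in carrier",v@e,v@[-e[1],e[0]],r2.x[2]-x[2])
o=S["img"][:,:,::-1].copy()
for P in(pose(CAR,*r.x),pose(TR,*r2.x)):cv2.polylines(o,[cv2.convexHull(proj(S,P).astype(np.float32)).astype(int)],True,(0,255,0),1)
o2=T["img"][:,:,::-1].copy()
for P in(pose(CAR,*r.x),pose(TR,*r2.x)):cv2.polylines(o2,[cv2.convexHull(proj(T,P).astype(np.float32)).astype(int)],True,(0,255,0),1)
g=lambda i,x,y:cv2.resize(i[y:y+130,x:x+95],None,fx=4.2,fy=4.2,interpolation=3)
cv2.imwrite("pics/conf.png",np.hstack([g(o,265,165),g(o2,290,140)]))
E
```

```text
[[0.493, 0.062, 0.03], [0.421, -0.025, 0.03], [0.697, -0.115, 0.03], [0.629, -0.199, 0.03]]
[np.float64(0.5599030875939501), np.float64(-0.06924409686486471), np.float64(-0.7043693370053321)]
2 2
carrier top only [ 0.56300441 -0.06520961 -0.69602905] -0.8379748675686235
tray [ 0.5185767  -0.02763055 -0.76954569] -1.8444319294450273
vial [ 0.691 -0.064  0.046]
vial [ 0.56  -0.186  0.046]
vial [ 0.487 -0.131  0.046]
yellow [[0.561 0.181 0.13 ]
 [0.553 0.115 0.13 ]] red [[ 0.368 -0.069  0.13 ]]
tray in carrier -0.05843852722417626 0.004949315570171677 -0.06517635723764093
tray in carrier -0.05818834121420751 0.0003520026655729919 -0.07351664810850167
```

View pics/conf.png

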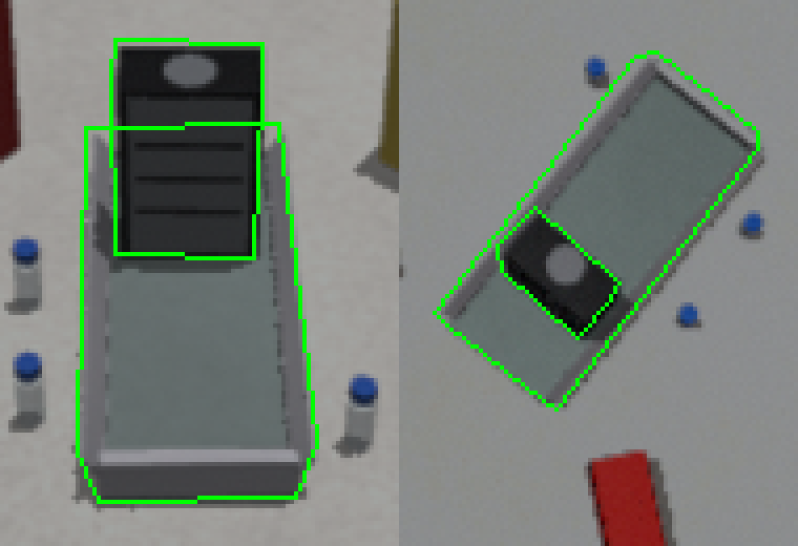

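The enlarged crop confirms the target: the black tray stands in the carrier with its ribbed underside towards the stop, and the pose outlines match. I'll approach at height with the fingers half open.

Call:
servo_tool(
  commands=[0,0,0,0,0,0.0137,-0.1,0,0,0,0,0,0.0137,-0.1,0,0,0,0,0,0.0137,-0.1,-0.0664,-0.0383,0,0,0,0,-0.1,-0.0664,-0.0383,0,0,0,0,-0.1,-0.0664,-0.0383,0,0,0,0,-0.1,-0.0664,-0.0383,0,0,0,0,-0.1,-0.0664,-0.0383,0,0,0,0,-0.1,-0.0664,-0.0383,0,0,0,0,-0.1,-0.0664,-0.0383,0,0,0,0,-0.1,-0.0664,-0.0383,0,0,0,0,-0.1,-0.0664,-0.0383,0,0,0,0,-0.1],
)

```text
t: 2.1
tcp_pos: [0.3877, 0.2348, 0.2316]
tool_rot: [0.348, 0.938, 0.0, 0.0]
force: [0.3, 0.6, -0.1]
finger_gap: 0.451
gripper_force: 0.0
```

Call:
servo_tool(
  commands=[-0.0664,-0.0383,0,0,0,0,-0.1,-0.0664,-0.0383,0,0,0,0,-0.1,-0.0664,-0.0383,0,0,0,0,-0.1,-0.0664,-0.0383,0,0,0,0,-0.1,-0.0664,-0.0383,0,0,0,0,-0.1,-0.0664,-0.0383,0,0,0,0,-0.1,0,0,0.03,0,0,0,-0.1,0,0,0.03,0,0,0,-0.1,0,0,0,0,0,0,-0.1],
)

```text
t: 2.85
tcp_pos: [0.4618, 0.0186, 0.1994]
tool_rot: [0.349, 0.937, -0.0, -0.002]
force: [-0.6, 0.2, -0.6]
finger_gap: 0.446
gripper_force: 0.0
```

```bash
python3 - <<'E'
from h import *
from station import manip
w=manip.snapshot("wrist");o=w["img"][:,:,::-1].copy()
for P,c in((pose(CAR,.562,-.066,-.71),(0,255,0)),(pose(TR,.5186,-.0276,-.73),(0,255,255))):
    for q in proj(w,P): cv2.circle(o,tuple(int(i) for i in np.clip(q,-999,999)),3,c,-1)
s=manip.sense()
cv2.imwrite("pics/w1.png",o);print(s["tcp_pos"],proj(w,s["tcp_pos"][None]),-w["world_to_cam"][:3,:3].T@w["world_to_cam"][:3,3])
E
```

```text
[0.46225989 0.01908903 0.20041887] [[321.41314542 252.21434613]] [0.40831687 0.06470527 0.34113486]
```

View pics/w1.png

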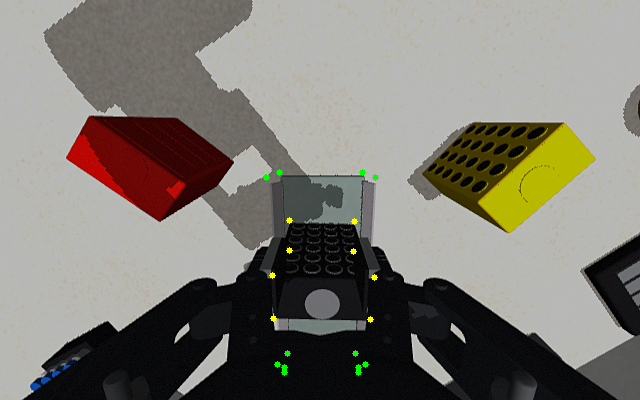

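The wrist view shows the holes facing the gripper and the tray centred between the fingers at about column 321. The rails run parallel to the tool axis. I'll descend and start the push near the top of the tray.

Call:
servo_tool(
  commands=[0,0,0.0533,0,0,0,-0.1,0,0,0.0533,0,0,0,-0.1,0,0,0.0533,0,0,0,-0.1,-0.02,0,0,0,0,0,-0.1,-0.02,0,0,0,0,0,-0.1,-0.02,0,0,0,0,0,-0.1,-0.01,0,0,0,0,0,-0.1,-0.01,0,0,0,0,0,-0.1,-0.01,0,0,0,0,0,-0.1,-0.01,0,0,0,0,0,-0.1],
)

```text
t: 3.73
tcp_pos: [0.5015, -0.0136, 0.1222]
tool_rot: [0.348, 0.937, 0.0, 0.0]
force: [0.8, 0.1, 0.4]
finger_gap: 0.45
gripper_force: 0.3
```

Call:
servo_tool(
  commands=[-0.01,0,0,0,0,0,-0.1,-0.01,0,0,0,0,0,-0.1,-0.01,0,0,0,0,0,-0.1],
)

```text
t: 3.98
tcp_pos: [0.5128, -0.0234, 0.1215]
tool_rot: [0.348, 0.937, -0.0, 0.0]
force: [-0.2, -0.1, -0.2]
finger_gap: 0.449
gripper_force: 0.1
```

```bash
python3 - <<'E'
from h import *
from station import manip
s=manip.snapshot("scene");cv2.imwrite("pics/s2.png",cv2.resize(s["img"][140:300,230:400,::-1],None,fx=3.5,fy=3.5,interpolation=3))
print(manip.sense()["force"])
E
```

```text
[ 0.54909426  0.04648361 -0.44791973]
```

View pics/s2.png

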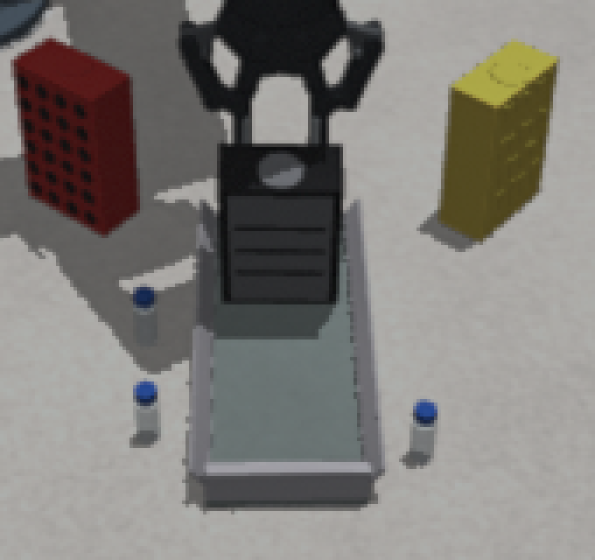

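The bottom edge is still at full-image row 226, so it hasn't slid. The top edge moved from row 175 to 181, so the tray is tipping and I'll keep pushing.

Call:
servo_tool(
  commands=[-0.01,0,0,0,0,0,-0.1,-0.01,0,0,0,0,0,-0.1,-0.01,0,0,0,0,0,-0.1,-0.01,0,0,0,0,0,-0.1,-0.01,0,0,0,0,0,-0.1,-0.01,0,0,0,0,0,-0.1,0,0,0,0,0,0,-0.1,0,0,0,0,0,0,-0.1],
)

```text
t: 4.7
tcp_pos: [0.5354, -0.0429, 0.1213]
tool_rot: [0.348, 0.937, 0.0, 0.0]
force: [-0.4, 0.5, -0.1]
finger_gap: 0.449
gripper_force: 0.0
```

```bash
python3 - <<'E'
from h import *
from station import manip
s=manip.snapshot("scene");cv2.imwrite("pics/s3.png",cv2.resize(s["img"][140:300,230:400,::-1],None,fx=3.5,fy=3.5,interpolation=3))
print(manip.sense()["force"])
E
```

```text
[-0.36098724  0.06851995 -1.18218254]
```

View pics/s3.png

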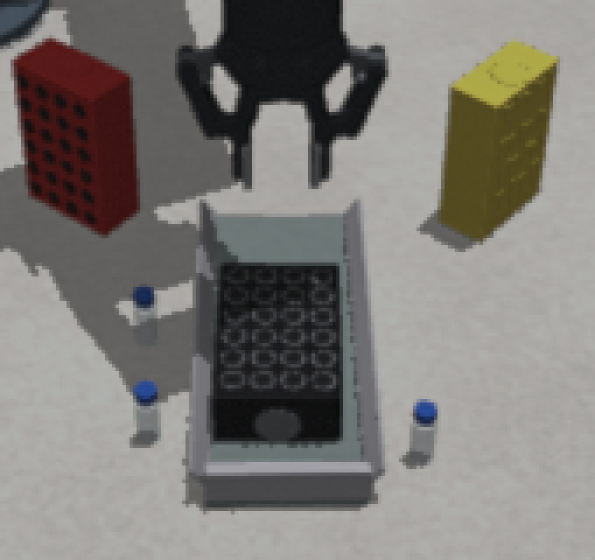

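The tray now lies flat with its holes up and a gap left before the stop. It sits a little towards the left rail in the image. I'll measure it once.

```bash
python3 - <<'E'
from h import *
from station import manip
ps={n:manip.snapshot(n) for n in("scene","top")}
FL=box((-.065,.065),(-.042,.042),(.01,.052))
c=np.array([.562,-.066]);a=-.71;e=np.array([np.cos(a),np.sin(a)]);x0=[*(c+.03*e),a]
vs=[]
for n in ps:
    uv=proj(ps[n],np.array([[*x0[:2],.05]]))[0]
    for d in manip.silhouettes(ps[n],"tray"):
        b=d["box"]
        if abs(b[0]+b[2]/2-uv[0])<15 and abs(b[1]+b[3]/2-uv[1])<20: vs.append((ps[n],d["pixels"].astype(float)));print(n,b,d["conf"]);break
r=fit(vs,FL,x0);v=r.x[:2]-c
print(r.x,r.fun/len(vs),"carrier x,y",v@e,v@[-e[1],e[0]],"rear",v@e-.065)
S=ps["scene"]  # stop / tray nose gap by eye in scene: nose top edge row 440, stop top inner edge row ~462
g=lambda u,w:(u/3.5+230,w/3.5+140)
for uv,z in((g(278,440),.01),(g(285,462),.034),(g(278,264),.052)):
    p=back(S,[uv],z)[0];print(p.round(4),((p[:2]-c)@e).round(4))
E
```

```text
scene [289.1, 217.9, 35.3, 47.8] 0.7
top [343.9, 164.3, 21.3, 25.7] 0.53
[ 0.58326441 -0.0874804  -0.73728905] -0.5370540524236647 carrier x,y 0.030127770670087824 -0.0024290526705209848 rear -0.03487222932991218
[ 0.6325 -0.1299  0.01  ] 0.0951
[ 0.6648 -0.153   0.034 ] 0.1347
[ 0.5384 -0.0462  0.052 ] -0.0309
```

Call:
servo_tool(
  commands=[0.05,0,0,0,0,0,-0.1,0.05,0,0,0,0,0,-0.1,0,0,0.05,0,0,0,-0.1,0,0,0.05,0,0,0,-0.1,0,0,0.05,0,0,0,-0.1,0,0,0.046,0,0,0,-0.1,0,0,0,0,0,0,-0.1,-0.02,0,0,0,0,0,-0.1,-0.02,0,0,0,0,0,-0.1,-0.02,0,0,0,0,0,-0.1],
)

```text
t: 5.78
tcp_pos: [0.5225, -0.0307, 0.0249]
tool_rot: [0.348, 0.937, 0.0, 0.002]
force: [1.3, 0.3, 0.7]
finger_gap: 0.45
gripper_force: 0.0
```

Call:
servo_tool(
  commands=[-0.008,0,0,0,0,0,-0.1,-0.008,0,0,0,0,0,-0.1,-0.008,0,0,0,0,0,-0.1,-0.008,0,0,0,0,0,-0.1,-0.008,0,0,0,0,0,-0.1,-0.008,0,0,0,0,0,-0.1,-0.008,0,0,0,0,0,-0.1,-0.008,0,0,0,0,0,-0.1],
)

```text
t: 6.45
tcp_pos: [0.5442, -0.0504, 0.0233]
tool_rot: [0.348, 0.937, 0.0, -0.0]
force: [-2.8, 3.5, 3.4]
finger_gap: 0.449
gripper_force: 2.1
```

Call:
servo_tool(
  commands=[-0.006,0,0,0,0,0,-0.1,-0.006,0,0,0,0,0,-0.1,-0.006,0,0,0,0,0,-0.1],
)

```text
t: 6.7
tcp_pos: [0.5512, -0.0564, 0.0233]
tool_rot: [0.348, 0.937, 0.0, -0.0]
force: [-3.7, 3.4, 3.8]
finger_gap: 0.45
gripper_force: 2.0
```

Call:
servo_tool(
  commands=[-0.004,0,0,0,0,0,-0.1,-0.004,0,0,0,0,0,-0.1],
)

```text
t: 6.87
tcp_pos: [0.5544, -0.0591, 0.0233]
tool_rot: [0.348, 0.937, 0.0, 0.0]
force: [-2.8, 2.3, 3.0]
finger_gap: 0.454
gripper_force: 1.9
```

Call:
servo_tool(
  commands=[-0.004,0,0,0,0,0,-0.1,-0.004,0,0,0,0,0,-0.1],
)

```text
t: 7.03
tcp_pos: [0.5556, -0.0603, 0.0232]
tool_rot: [0.348, 0.937, 0.0, -0.002]
force: [-5.7, 9.7, 7.6]
finger_gap: 0.448
gripper_force: 5.3
```

Call:
servo_tool(
  commands=[-0.003,0,0,0,0,0,-0.1,-0.003,0,0,0,0,0,-0.1],
)

```text
t: 7.2
tcp_pos: [0.5555, -0.0604, 0.0232]
tool_rot: [0.348, 0.937, 0.001, -0.005]
force: [-8.2, 13.6, 11.8]
finger_gap: 0.449
gripper_force: 7.6
```

The arm has stalled and the force is rising, so the tray is at the stop. I'll press a touch more to square it up, then check.

Call:
servo_tool(
  commands=[-0.004,0,0,0,0,0,-0.1,-0.004,0,0,0,0,0,-0.1,0,0,0,0,0,0,-0.1],
)

```text
t: 7.45
tcp_pos: [0.5553, -0.0604, 0.0232]
tool_rot: [0.348, 0.937, 0.002, -0.009]
force: [-9.8, 16.4, 13.0]
finger_gap: 0.448
gripper_force: 9.7
```

```bash
python3 - <<'E'
from h import *
from station import manip
s=manip.snapshot("scene");t=manip.snapshot("top")
a=cv2.resize(s["img"][195:295,275:350,::-1],None,fx=5,fy=5,interpolation=3);b=cv2.resize(t["img"][145:225,300:380,::-1],None,fx=4,fy=6.25,interpolation=3)
cv2.imwrite("pics/s4.png",np.hstack([a,b]));print(manip.sense()["force"],manip.sense()["tcp_pos"])
E
```

```text
[-11.02806199  16.96721126  14.00610981] [ 0.55530869 -0.06039696  0.02315552]
```

View pics/s4.png

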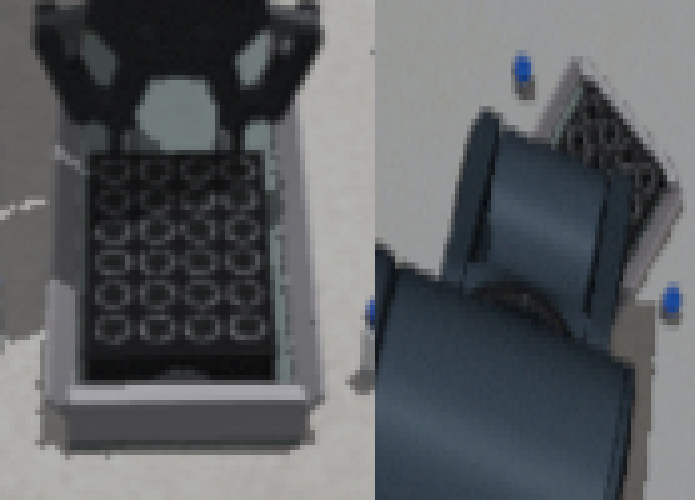

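The tray's nose sits against the stop plate, square and flat, and the vials are untouched. I'll back off straight and raise the tool.

Call:
servo_tool(
  commands=[0.02,0,0,0,0,0,-0.1,0.03,0,0,0,0,0,-0.1,0.05,0,0,0,0,0,-0.1,0.05,0,0,0,0,0,-0.1,0,0,-0.06,0,0,0,-0.1,0,0,-0.06,0,0,0,-0.1,0,0,-0.06,0,0,0,-0.1,0,0,-0.06,0,0,0,-0.1,0,0,-0.06,0,0,0,-0.1,0.05,0,0,0,0,0,-0.1,0,0,0,0,0,0,-0.1,0,0,0,0,0,0,-0.1],
)

```text
t: 8.55
tcp_pos: [0.4873, -0.0011, 0.1739]
tool_rot: [0.348, 0.938, -0.0, 0.001]
force: [0.2, 0.4, -0.4]
finger_gap: 0.45
gripper_force: 0.0
```

```bash
python3 - <<'E'
from h import *
from station import manip
s=manip.snapshot("scene");t=manip.snapshot("top")
a=cv2.resize(s["img"][195:295,275:350,::-1],None,fx=5,fy=5,interpolation=3);b=cv2.resize(t["img"][145:225,300:380,::-1],None,fx=5,fy=6.25,interpolation=3)
cv2.imwrite("pics/s5.png",np.hstack([a,b]));print(manip.sense()["force"],manip.sense()["tcp_pos"])
E
```

```text
[0.24708779 0.88901718 0.0792955 ] [ 0.48781565 -0.00154321  0.17299019]
```

View pics/s5.png

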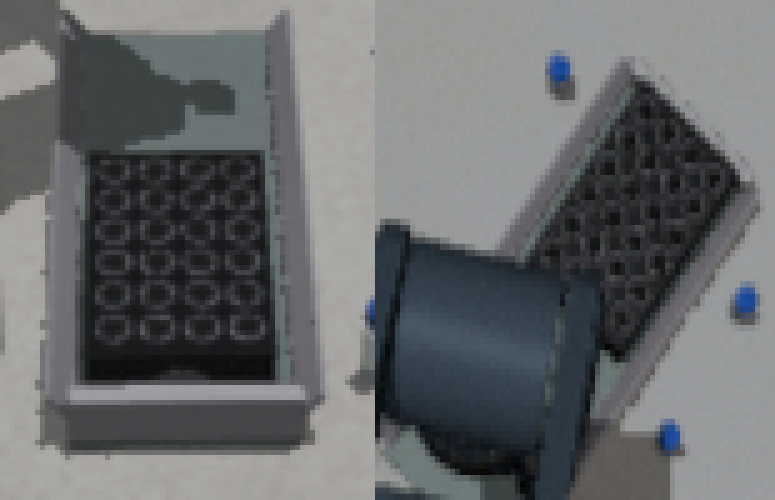

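The tray lies flat and flush at the stop, the tool is clear and all three vials still stand, so I'm handing in.

```bash
python3 -c "
from station import manip
print(manip.sign_off())"
```

```text
the job is handed in; nothing more can be done
None
```

The black tray was tipped flat with its holes up and pushed flush against the end stop. The arm is clear, the vials still stand, and the job is handed in; the hand-in returned no verdict.

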